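Pack seven canisters into the round tin

TASK

Pack all seven aluminium canisters into the round steel tin, every one standing upright flat on its floor, one in the middle and six round it. The one already astray in the tin must be moved to make room for the two that stand outside. Do not knock a canister over, and leave the other things on the benches where they are.

Things in the scene. Friction and masses are not known exactly. Their poses are not given: they have to be found in the camera images.
- tin: round open dark steel tin, fixed: inside 140 mm, outside 153 mm across, rim 45 mm and inner floor 5 mm above the bench. Origin: centre of its underside, z up. Four canisters stand in it 46 mm from its axis, at about 90, 150, 210, 270 deg from its own x axis (about z); the free wall places are at +30 and -30 deg. Packed full, each canister has about 2 mm of play all round.
- can_1_mid (a point): aluminium canister, upright: body 44 mm across with bevelled foot (4 mm), shoulder 80 mm above its underside (5 mm bevel); on it a slim steel knob to grip, 16 mm across, 30 mm tall (top at 110 mm). About 0.15 kg; all seven alike. Point: its centre, 55 mm above the underside, z up. Starts inside the tin, near the wall.
- can_2_mid (a point): aluminium canister, upright: body 44 mm across with bevelled foot (4 mm), shoulder 80 mm above its underside (5 mm bevel); on it a slim steel knob to grip, 16 mm across, 30 mm tall (top at 110 mm). About 0.15 kg; all seven alike. Point: its centre, 55 mm above the underside, z up. Starts inside the tin, near the wall.
- can_3_mid (a point): aluminium canister, upright: body 44 mm across with bevelled foot (4 mm), shoulder 80 mm above its underside (5 mm bevel); on it a slim steel knob to grip, 16 mm across, 30 mm tall (top at 110 mm). About 0.15 kg; all seven alike. Point: its centre, 55 mm above the underside, z up. Starts inside the tin, near the wall.
- can_4_mid (a point): aluminium canister, upright: body 44 mm across with bevelled foot (4 mm), shoulder 80 mm above its underside (5 mm bevel); on it a slim steel knob to grip, 16 mm across, 30 mm tall (top at 110 mm). About 0.15 kg; all seven alike. Point: its centre, 55 mm above the underside, z up. Starts inside the tin, near the wall.
- can_5_mid (a point): aluminium canister, upright: body 44 mm across with bevelled foot (4 mm), shoulder 80 mm above its underside (5 mm bevel); on it a slim steel knob to grip, 16 mm across, 30 mm tall (top at 110 mm). About 0.15 kg; all seven alike. Point: its centre, 55 mm above the underside, z up. Starts astray inside the tin, off the centre, blocking the free wall places.
- can_6_mid (a point): aluminium canister, upright: body 44 mm across with bevelled foot (4 mm), shoulder 80 mm above its underside (5 mm bevel); on it a slim steel knob to grip, 16 mm across, 30 mm tall (top at 110 mm). About 0.15 kg; all seven alike. Point: its centre, 55 mm above the underside, z up. Starts on the workbench to the left (+y) of the tin.
- can_7_mid (a point): aluminium canister, upright: body 44 mm across with bevelled foot (4 mm), shoulder 80 mm above its underside (5 mm bevel); on it a slim steel knob to grip, 16 mm across, 30 mm tall (top at 110 mm). About 0.15 kg; all seven alike. Point: its centre, 55 mm above the underside, z up. Starts on the side cabinet to the right (-y) of the tin, same level as the bench.
- bench_block: bystander: black steel block 44x66x22 mm, origin at the centre of its underside
- enamel_jar: bystander: small jar with white lid, 42 mm across, 58 mm tall, origin at the centre of its underside
- mortar: bystander: small brown stone mortar, 60 mm across, 30 mm tall, origin at the centre of its underside
- loupe: bystander: black eye loupe, 34 mm across, 30 mm tall, origin at the centre of its underside

How it is judged:
By the outcome, as a careful person would: the job done as asked, in the order asked, and still so for the second after the job is handed in, with the robot touching nothing.
It also fails if it takes over 62 s, if anything falls off the work surface, if the arm or the gripper's body presses on something with over 40 N, if the wrist force passes 120 N, or if a joint passes its speed limit or range.

ROBOT

A 6-joint arm with a two-finger parallel gripper is mounted at the origin on a cart in front of the work surface, level with it; the furniture and walls round the work are solid. World frame = base frame: x ahead of the robot, y to its left, z up, the work surface at z = 0. Lengths are in m, angles in rad, forces in N, time in s.
With the tool pointing down it reaches from about 0.3 to 0.775 m from the base axis. Payload 14.6 kg.
Tool frame: the origin (TCP) lies on the centre line of the jaws, within the pads' length; the fingertips stand 19 mm ahead of it and the grasp point (between the pads) is the TCP; z points along the fingers, x is the direction in which the jaws open and shut, and the axes are right-handed (so a half turn about z gives the same grasp; the last joint's range is limited). The gripper opens to 94 mm and grips with 3 to 60 N. Pads are 16 mm wide; open, the fingers measure 119 mm over their backs; the gripper's body (75 mm by 177 mm) begins 78 mm behind the grasp point.
Start: joints at [-1.285, 0.3, 1.521, -0, 1.321, -0.067], TCP at [0.19, -0.516, 0.224] pointing down, gripper open.
Joint ranges: [-3.03, 3.03], [-0.79, 2.21], [0.23, 2.52], [-1.04, 4.18], [0, 3.07], [-2.55, 2.55]. Speed limits (rad/s): [2.22, 2.22, 2.57, 3.14, 3.14, 3.14].

INTERFACE

Orientations are given as [roll, pitch, yaw] about the fixed x, y, z axes, in that order (R = Rz(yaw) Ry(pitch) Rx(roll)).
In Python, from station import ctrl, imaging gives the robot as it stands.
- The arm moves only by the shell command python3 -m handwheel 'ROWS' [OPENING] [FORCE]. ROWS is JSON, a list that holds one entry, the list of rows, each a list of 4 numbers: the shift along the tool's x, y, z in m, then the turn about the tool's z in rad. A call has 1 to 10 rows; each row shifts and turns the pose as measured when the row begins, along the tool's axes as they then stand; what a row does not reach is not made up. A row lasts 1/10 s, in which the tool goes at most 50 mm and 8.59 degrees, less where a joint would pass 70% of its speed; a pose out of reach is approached as far as the arm can. A call is refused whole if a number of a shift passes 0.05 or a number of a turn 0.15, either way. A call with a gripper value outside its range is refused whole. OPENING is the finger opening in m, from 0 to 0.094, set as the call begins (- or left out, the last holds). The fingers move at their own pace and stop on an object; FORCE is the grip in N (left out, the last holds). Time passes only in rows, so rows that do not move let the fingers close. It gives the time, the measured TCP pose, the force and the opening at its end, in the units of the state.
- ctrl.get_obs(): the state, without advancing time (a new reading comes with each control period).
- imaging.camera(name): name is "side" or "top"; returns the picture (400x640x3 uint8, red, green, blue); there is no depth.
- imaging.camera_model(name): a dict with "camera_matrix" (3x3 intrinsics, pixels), "k1" (the pictures are not rectified: a ray, as slopes to the right and down, at radius r is drawn at 1 + k1 r^2 times it, then the intrinsics apply), "position" and "attitude" of the camera in the world. Camera axes: x right, y up, looking along -z (the intrinsics and any distortion apply to the point x, -y, -z); pixel columns grow to the right and rows downward; lengths in m; the calibration is good to about 2 mm. A picture is of the moment at which its call begins. camera_model takes no time and is no camera call.
- ctrl.hand_in(): hands the job in, once; it reports no verdict.
The state is a dict: "time_s": time; "qpos": joint angles; "joint_vel": joint speeds; "tau": joint torques, N m; "ee_pos": TCP position; "eef_rot": TCP orientation; "force": force on the tool from outside, world axes, zero at the start; "moment": the same for the moment, N m; "grip_width": finger opening in m.
Only numpy, scipy, OpenCV 4.12 (cv2) and the standard library are available. Lean on these libraries where they do the work, as an engineer would, in place of code of your own. Each camera call takes 0.05 s, during which the arm holds its last target. There are 200 camera calls.

## Working session

There is one attempt and no reset: what is moved stays moved. The work goes in short steps, Python scripts to look and compute and a shell command to move; the robot and the scene stay as the last step left them, time stands still between calls to the robot, and variables do not carry over. Pictures are saved under pics/ and viewed, about 8 in all and at most 12, crops included, and the job is handed in when it is done.

```bash
mkdir -p pics; ls; python3 - <<'E'
from station import ctrl, imaging
import cv2
print(ctrl.get_obs())
for n in ("top","side"):
    im=imaging.camera(n); cv2.imwrite(f"pics/{n}0.png",im[:,:,::-1]); print(n,imaging.camera_model(n))
E
```

```text
pics
{'time_s': 0.0, 'qpos': array([-1.28461438e+00,  3.00433654e-01,  1.52159761e+00, -1.71467176e-05,
        1.32069591e+00, -6.66005962e-02]), 'joint_vel': array([-0.00147286, -0.00062952,  0.00061808, -0.00139071, -0.00079615,
       -0.00046899]), 'tau': array([ 2.66431867e-03, -5.31801867e+01, -3.52738202e+01,  7.09397555e-02,
        2.43992714e-02, -8.99324527e-05]), 'ee_pos': array([ 0.18995375, -0.51589314,  0.22389987]), 'eef_rot': array([-3.14153372e+00,  1.13310660e-03, -1.21800950e+00]), 'force': array([ 0.0167727 , -0.17911835,  0.45499459]), 'moment': array([-0.05239157,  0.00227082,  0.03020232]), 'grip_width': 0.09401356693245809}
top {'camera_matrix': array([[491.14829037,   0.        , 317.09982997],
       [  0.        , 491.14829037, 195.72517531],
       [  0.        ,   0.        ,   1.        ]]), 'k1': 0.018580387361224873, 'position': array([0.29278473, 0.07948074, 1.48588004]), 'attitude': array([ 0.13043646,  0.00391444, -1.59366719])}
side {'camera_matrix': array([[394.3495033 ,   0.        , 317.84006782],
       [  0.        , 394.3495033 , 197.55071172],
       [  0.        ,   0.        ,   1.        ]]), 'k1': -0.05387380118790179, 'position': array([ 0.2020211 , -0.93917551,  0.74028729]), 'attitude': array([ 0.9843879 ,  0.00966149, -0.28510744])}
```

View pics/top0.png

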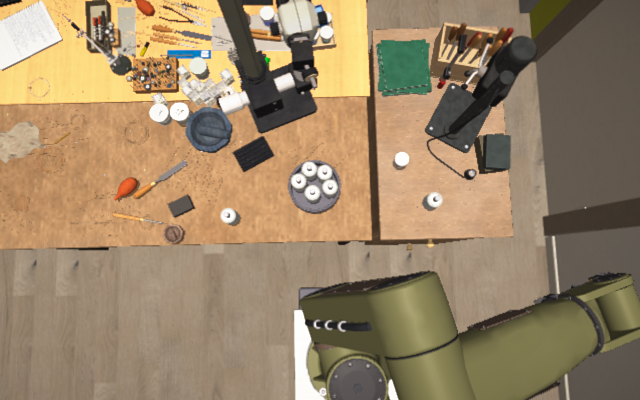

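View pics/side0.png

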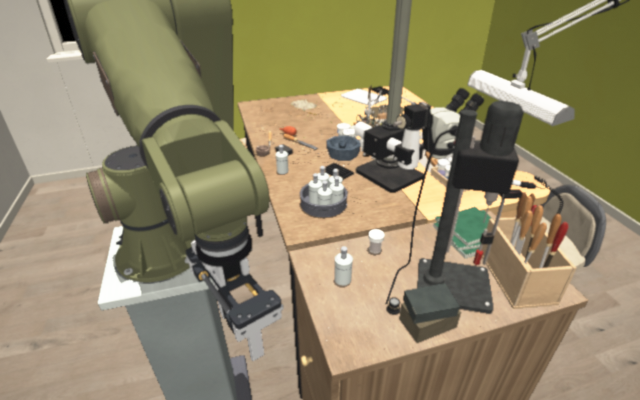

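The top view shows the tin at about (314,186) with 5 canisters, can_6 at (229,216), can_7 at (434,201) and the jar at (401,159). The side view agrees, with the tin at about (325,195), can_7 at (343,268) and can_6 at (282,160). Next I'll write a ray-casting helper and look at an enlarged crop.

```bash
cat > h.py <<'E'
from station import ctrl, imaging
import numpy as np, cv2
from scipy.spatial.transform import Rotation as Ro
from scipy.optimize import least_squares
def cam(n):
    m=imaging.camera_model(n); return m['camera_matrix'],m['k1'],np.array(m['position']),Ro.from_euler('xyz',m['attitude']).as_matrix()
def proj(n,p):
    K,k,c,R=cam(n); q=(np.asarray(p,float)-c)@R; s=np.stack([q[...,0],-q[...,1]],-1)/-q[...,2:3]
    s=s*(1+k*(s**2).sum(-1,keepdims=True)); return s*K[0,0]+K[:2,2]
def onplane(n,uv,z):
    K,k,c,R=cam(n); d=(np.asarray(uv,float)-K[:2,2])/K[0,0]; s=d.copy()
    for _ in range(20): s=d/(1+k*(s**2).sum(-1,keepdims=True))
    r=np.concatenate([s*[1,-1],-np.ones(s.shape[:-1]+(1,))],-1)@R.T
    t=(z-c[2])/r[...,2:3]; return (c+t*r)[...,:2]
def crop(im,cx,cy,h,sc): return cv2.resize(im[cy-h:cy+h,cx-h:cx+h,::-1],None,fx=sc,fy=sc,interpolation=cv2.INTER_CUBIC)
def say():
    o=ctrl.get_obs(); print(round(o['time_s'],2),o['ee_pos'].round(4),o['eef_rot'].round(4),'q',o['qpos'].round(2),'F',o['force'].round(1),'w',round(o['grip_width'],4)); return o
E
python3 - <<'E'
from h import *
im=imaging.camera('top'); cv2.imwrite('pics/top_raw.png',im[:,:,::-1]); s=imaging.camera('side')
cv2.imwrite('pics/side_raw.png',s[:,:,::-1])
a=np.hstack([crop(im,314,186,32,6),np.vstack([crop(im,229,216,16,6),crop(im,434,201,16,6)])])
b=np.hstack([crop(s,325,190,32,6),np.vstack([crop(s,282,160,16,6),crop(s,343,268,16,6)])])
v=np.hstack([a,b])[:, :]
cv2.imwrite('pics/c1.png',cv2.resize(v,(800,int(v.shape[0]*800/v.shape[1]))) if v.shape[1]>800 else v); print(v.shape)
for n,uv,z in [('tin',(314,186),.045),('6',(229,216),.11),('7',(434,201),.11),('jar',(401,159),.058),('blk',(180,206),.022),('mort',(209,130),.03),('black',(254,153),0),('post',(515,50),.0),('lbase',(460,115),0.02)]: print(n,onplane('top',uv,z).round(3))
E
```

```text
(384, 1152, 3)
tin [0.511 0.089]
6 [0.422 0.33 ]
7 [ 0.451 -0.248]
jar [ 0.584 -0.17 ]
blk [0.463 0.492]
mort [0.693 0.405]
black [0.625 0.273]
post [ 0.937 -0.554]
lbase [ 0.725 -0.363]
```

View pics/c1.png

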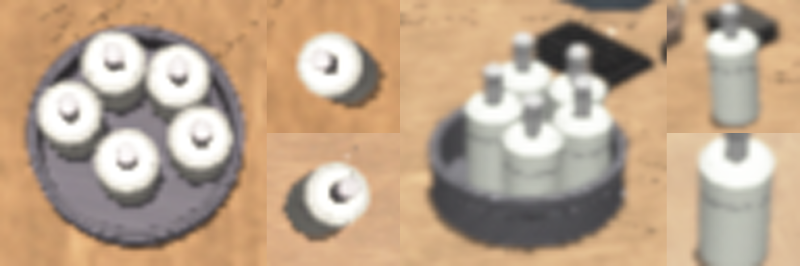

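The crop shows five canisters in the tin: four around its upper arc, and the lower-middle one at about (312,193), which looks astray. I'll get sub-pixel centres from white masks.

```bash
python3 - <<'E'
from h import *
im=cv2.imread('pics/top_raw.png'); big=cv2.resize(im,None,fx=4,fy=4,interpolation=cv2.INTER_CUBIC)
hsv=cv2.cvtColor(big,cv2.COLOR_BGR2HSV)
m=((hsv[...,2]>185)&(hsv[...,1]<60)).astype(np.uint8)*255
f=lambda c:(np.array(c)+.5)/4-.5
P={}
def circ(box):
    x0,y0,x1,y1=[4*v for v in box]; sub=np.zeros_like(m); sub[y0:y1,x0:x1]=m[y0:y1,x0:x1]
    sub=cv2.morphologyEx(sub,cv2.MORPH_OPEN,np.ones((9,9)))
    for c in cv2.findContours(sub,cv2.RETR_EXTERNAL,cv2.CHAIN_APPROX_NONE)[0]:
        if cv2.contourArea(c)<500: continue
        (x,y),r=cv2.minEnclosingCircle(c); (ex,ey),ax,_=cv2.fitEllipse(c); yield f((ex,ey)),np.array(ax)/4,cv2.contourArea(c)
# tin outer rim: dark mask
d=((hsv[...,2]<140)&(hsv[...,1]<90)).astype(np.uint8)*255
sub=np.zeros_like(d); sub[4*150:4*220,4*280:4*348]=(d|m)[4*150:4*220,4*280:4*348]
sub=cv2.morphologyEx(cv2.morphologyEx(sub,cv2.MORPH_CLOSE,np.ones((9,9))),cv2.MORPH_OPEN,np.ones((15,15)))
c=max(cv2.findContours(sub,cv2.RETR_EXTERNAL,cv2.CHAIN_APPROX_NONE)[0],key=cv2.contourArea)
ev,ax,_=cv2.fitEllipse(cv2.convexHull(c)); ft=f(ev); print('tin',ft,np.array(ax)/4,t:=onplane('top',ft,.04))
print('exp diam px',np.linalg.norm(proj('top',[*t+[0,.0765],.045])-proj('top',[*t-[0,.0765],.045])))
for box,zz in [((284,156,344,212),.082),((218,205,242,228),.077),((422,190,446,213),.077)]:
    for uv,ax,A in circ(box):
        p=onplane('top',uv,zz); v=p-t; print(uv.round(1),ax.round(1),A,p.round(4),'r',np.hypot(*v).round(4),'ang',np.degrees(np.arctan2(v[1],v[0])).round(0))
E
```

```text
tin [314.17843628 186.36019897] [52.15320206 52.93190002] [0.51084911 0.08885207]
exp diam px 51.578006259981265
[311.9 192.1] [14.7 15. ] 2764.0 [0.488  0.0954] r 0.0238 ang 164.0
[329.5 186.6] [14.5 14.8] 2686.0 [0.5029 0.0444] r 0.0452 ang -100.0
[298.1 180.6] [14.5 14.8] 2681.0 [0.5226 0.1346] r 0.0473 ang 76.0
[324.1 171.8] [14.4 14.5] 2619.0 [0.5465 0.0588] r 0.0467 ang -40.0
[308.8 168.5] [14.4 14.9] 2669.5 [0.5573 0.1029] r 0.0485 ang 17.0
[227.6 215. ] [14.6 15.1] 2752.5 [0.4278 0.3397] r 0.2643 ang 108.0
[434.6 199.1] [14.7 15.4] 2833.0 [ 0.4599 -0.2578] r 0.3504 ang -98.0
```

The wall canisters fit a 60° pattern with tin phi ≈ 168°, so the free places are at world 198° and 138°, and the tin centre is (0.512, 0.089). A jaw axis at 108° (yaw ≈ -72°) clears the neighbouring knobs at every place, so I'll keep that yaw throughout.

```bash
cat > go.py <<'E'
import sys
from h import *
o=say(); p=np.array([float(a) for a in sys.argv[1:4]]); R=Ro.from_euler('xyz',o['eef_rot']).as_matrix()
yaw=np.radians(float(sys.argv[4]) if len(sys.argv)>4 else -72)
d=(p-o['ee_pos'])@R; print('tool shift',d.round(4),'turn',round(o['eef_rot'][2]-yaw,4), 'tilt',o['eef_rot'][:2].round(4))
E
python3 go.py .488 .095 .2
```

```text
0.2 [ 0.19   -0.516   0.2241] [-3.1415e+00  7.0000e-04 -1.2180e+00] q [-1.28  0.3   1.52  0.    1.32 -0.07] F [-0.3 -0.9  1.2] w 0.0938
tool shift [-0.4704 -0.4908  0.0244] turn 0.0386 tilt [-3.1415e+00  7.0000e-04]
```

```bash
python3 -m handwheel '[[[-0.034,-0.035,0,0.003],[-0.034,-0.035,0,0.003],[-0.034,-0.035,0,0.003],[-0.034,-0.035,0,0.003],[-0.034,-0.035,0,0.003],[-0.034,-0.035,0,0.003],[-0.034,-0.035,0,0.003],[-0.034,-0.035,0,0.003],[-0.034,-0.035,0,0.003],[-0.034,-0.035,0,0.003]]]' 0.04 20; python3 go.py .488 .095 .2
```

```text
time_s: 1.2
ee_pos: [0.4094, -0.0697, 0.2234]
eef_rot: [-3.14, 0.001, -1.258]
force: [-0.2, -2.0, -0.3]
grip_width: 0.0402
1.2 [ 0.4094 -0.0697  0.2234] [-3.1401e+00  1.3000e-03 -1.2583e+00] q [-0.26 -0.01  1.87  0.    1.27  1.  ] F [-0.2 -2.  -0.3] w 0.0402
tool shift [-0.1325 -0.1254  0.0238] turn -0.0016 tilt [-3.1401e+00  1.3000e-03]
```

```bash
python3 -m handwheel '[[[-0.034,-0.032,0.005,0],[-0.034,-0.032,0.005,0],[-0.034,-0.032,0.005,0],[-0.028,-0.027,0.005,0],[-0.01,-0.01,0.005,0],[0,0,0,0]]]'; python3 go.py .488 .095 .2; python3 - <<'E'
from h import *
import cv2
im=imaging.camera('top'); s=imaging.camera('side')
v=np.hstack([crop(im,314,186,36,5),crop(s,325,180,40,5)[:360] if 0 else cv2.resize(crop(s,325,180,36,5),(360,360))]); cv2.imwrite('pics/c2.png',v)
print(proj('side',[[.488,.0954,.115],[.5128,.0893,.045]]),proj('top',[.488,.0954,.115]))
E
```

```text
time_s: 1.8
ee_pos: [0.4956, 0.1173, 0.1975]
eef_rot: [-3.14, 0.001, -1.252]
force: [-0.5, -0.2, 0.3]
grip_width: 0.0401
1.8 [0.4956 0.1173 0.1975] [-3.1395e+00  8.0000e-04 -1.2520e+00] q [0.16 0.23 1.67 0.   1.24 1.41] F [-0.5 -0.2  0.3] w 0.0401
tool shift [ 0.0188  0.0142 -0.0025] turn 0.0047 tilt [-3.1395e+00  8.0000e-04]
[[314.49866089 174.34836378]
 [322.67260267 192.77476486]] [311.77449071 190.46469116]
```

View pics/c2.png

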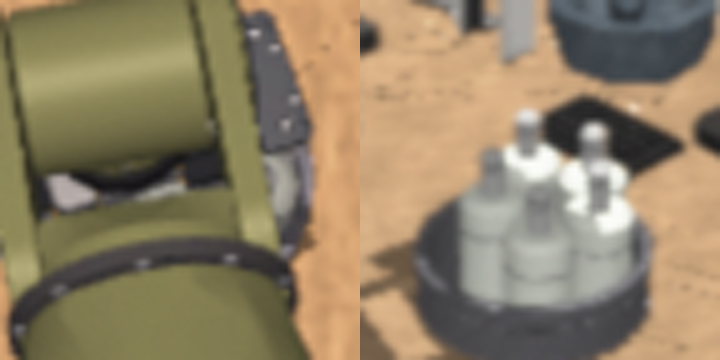

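The arm hides the tin in the top view. In the side view the astray knob top is at about (315,174.5), matching the predicted (314.5,174.3). I'll correct the position and go down.

```bash
python3 -m handwheel '[[[0.019,0.014,0,0.005],[0,0,0,0],[0,0,0,0]]]'; python3 go.py .488 .0954 .109
```

```text
time_s: 2.2
ee_pos: [0.4871, 0.0891, 0.1996]
eef_rot: [-3.137, -0.0, -1.263]
force: [0.1, -0.1, -0.2]
grip_width: 0.0399
2.2 [0.4871 0.0891 0.1996] [-3.1372e+00 -1.0000e-04 -1.2632e+00] q [0.11 0.2  1.71 0.   1.23 1.37] F [ 0.1 -0.1 -0.2] w 0.0399
tool shift [-0.0058 -0.0024  0.0906] turn -0.0065 tilt [-3.1372e+00 -1.0000e-04]
```

```bash
python3 -m handwheel '[[[-0.005,-0.002,0.02,-0.006],[0,0,0.025,0],[0,0,0.02,0],[0,0,0.015,0],[0,0,0.005,0],[0,0,0,0],[0,0,0,0]]]'; python3 go.py .488 .0954 .109
```

```text
time_s: 2.9
ee_pos: [0.4895, 0.0926, 0.1155]
eef_rot: [-3.131, -0.001, -1.262]
force: [-0.4, -0.4, 0.3]
grip_width: 0.0397
2.9 [0.4895 0.0926 0.1155] [-3.1306e+00 -1.3000e-03 -1.2622e+00] q [0.11 0.3  1.79 0.   1.04 1.37] F [-0.4 -0.4  0.3] w 0.0397
tool shift [-0.0031  0.0007  0.0065] turn -0.0056 tilt [-3.1306e+00 -1.3000e-03]
```

```bash
python3 -m handwheel '[[[-0.002,0,0.005,-0.005],[0,0,0,0],[0,0,0,0],[0,0,0,0]]]' 0.0 25; python3 go.py .488 .0954 .109
```

```text
time_s: 3.3
ee_pos: [0.4897, 0.0948, 0.1121]
eef_rot: [-3.128, -0.002, -1.257]
force: [0.3, -0.7, -2.7]
grip_width: 0.0153
3.3 [0.4897 0.0948 0.1121] [-3.1276e+00 -1.9000e-03 -1.2568e+00] q [0.12 0.31 1.79 0.   1.03 1.37] F [ 0.3 -0.7 -2.7] w 0.0153
tool shift [-0.0011  0.0015  0.0031] turn -0.0001 tilt [-3.1276e+00 -1.9000e-03]
```

```bash
python3 -m handwheel '[[[0,0,-0.008,0],[0,0,0,0]]]'; python3 go.py .5138 .0897 .118
```

```text
time_s: 3.5
ee_pos: [0.4896, 0.0948, 0.1207]
eef_rot: [-3.128, -0.002, -1.257]
force: [-0.3, -0.5, -1.8]
grip_width: 0.0155
3.5 [0.4896 0.0948 0.1207] [-3.1279e+00 -1.9000e-03 -1.2567e+00] q [0.12 0.3  1.79 0.   1.05 1.37] F [-0.3 -0.5 -1.8] w 0.0155
tool shift [ 0.0124 -0.0214  0.0031] turn -0.0001 tilt [-3.1279e+00 -1.9000e-03]
```

```bash
python3 -m handwheel '[[[0.007,-0.012,0,0],[0.005,-0.009,0,0],[0,0,0,0],[0,0,0,0]]]'; python3 go.py .5138 .0897 .1121
```

```text
time_s: 3.9
ee_pos: [0.5138, 0.0897, 0.1214]
eef_rot: [-3.128, -0.002, -1.257]
force: [-0.3, 0.1, -2.7]
grip_width: 0.0148
3.9 [0.5138 0.0897 0.1214] [-3.1280e+00 -1.9000e-03 -1.2568e+00] q [0.1  0.34 1.72 0.   1.06 1.36] F [-0.3  0.1 -2.7] w 0.0148
tool shift [-0.      0.0002  0.0093] turn -0.0002 tilt [-3.128e+00 -1.900e-03]
```

```bash
python3 -m handwheel '[[[0,0,0.006,0],[0,0,0.002,0],[0,0,0,0]]]'; python3 -m handwheel '[[[0,0,0.0015,0],[0,0,0,0]]]'; python3 go.py .5138 .0897 .1121
```

```text
time_s: 4.2
ee_pos: [0.513, 0.0899, 0.1123]
eef_rot: [-3.129, -0.002, -1.257]
force: [-0.1, -0.4, -2.4]
grip_width: 0.0152
time_s: 4.4
ee_pos: [0.5137, 0.0902, 0.1122]
eef_rot: [-3.126, -0.002, -1.257]
force: [-1.0, -0.4, -1.9]
grip_width: 0.0153
4.4 [0.5137 0.0902 0.1122] [-3.1262e+00 -1.9000e-03 -1.2565e+00] q [0.1  0.35 1.73 0.   1.04 1.36] F [-1.  -0.4 -1.9] w 0.0153
tool shift [0.0005 0.0001 0.0001] turn 0.0001 tilt [-3.1262e+00 -1.9000e-03]
```

```bash
python3 -m handwheel '[[[0,0,0,0],[0,0,0,0],[0,0,0,0]]]' 0.036; python3 -m handwheel '[[[0,0,-0.02,0],[0,0,-0.03,0],[0,0,-0.03,0],[0,0,0,0]]]'; python3 go.py .4278 .3397 .2
```

```text
time_s: 4.7
ee_pos: [0.5138, 0.0903, 0.1124]
eef_rot: [-3.126, -0.002, -1.256]
force: [-0.2, -0.1, -0.1]
grip_width: 0.0344
time_s: 5.1
ee_pos: [0.5119, 0.09, 0.1944]
eef_rot: [-3.128, -0.002, -1.256]
force: [0.6, -0.0, 0.0]
grip_width: 0.0357
5.1 [0.5119 0.09   0.1944] [-3.1280e+00 -1.6000e-03 -1.2564e+00] q [0.1  0.25 1.65 0.   1.22 1.36] F [ 0.6 -0.   0. ] w 0.0357
tool shift [-0.2635  0.0027 -0.0061] turn 0.0002 tilt [-3.128e+00 -1.600e-03]
```

```bash
python3 -m handwheel '[[[-0.04,0,0,0],[-0.049,0.001,0,0],[-0.049,0.001,0,0],[-0.049,0.001,0,0],[-0.035,0,0,0],[-0.012,0,0,0],[0,0,0,0],[0,0,0,0]]]' 0.06; python3 go.py .4278 .3397 .2;  python3 - <<'E'
from h import *
im=imaging.camera('top'); s=imaging.camera('side')
v=np.hstack([crop(im,314,186,36,6)[:400,:400],crop(s,300,170,33,6)]); cv2.imwrite('pics/c3.png',v); cv2.imwrite('pics/t3.png',im[:,:,::-1]);print(v.shape)
print(proj('side',[[.4278,.3397,.11],[.4278,.3397,0]]))
E
```

```text
time_s: 5.9
ee_pos: [0.4338, 0.3171, 0.1899]
eef_rot: [-3.131, -0.003, -1.26]
force: [0.3, -0.3, 0.2]
grip_width: 0.0604
5.9 [0.4338 0.3171 0.1899] [-3.1305e+00 -3.0000e-03 -1.2596e+00] q [ 0.57  0.3   1.61 -0.01  1.23  1.83] F [ 0.3 -0.3  0.2] w 0.0604
tool shift [-0.0233 -0.0013 -0.0101] turn -0.003 tilt [-3.1305e+00 -3.0000e-03]Traceback (most recent call last):
  File "<stdin>", line 3, in <module>
    return _nx.concatenate(arrs, 1, dtype=dtype, casting=casting)
           ~~~~~~~~~~~~~~~^^^^^^^^^^^^^^^^^^^^^^^^^^^^^^^^^^^^^^^
ValueError: all the input array dimensions except for the concatenation axis must match exactly, but along dimension 0, the array at index 0 has size 400 and the array at index 1 has size 396
```

```bash
python3 - <<'E'
import cv2
from h import *
a=cv2.imread('pics/t3.png')[:,:,::-1]; s=imaging.camera('side')
cv2.imwrite('pics/c3.png',np.hstack([crop(a,314,186,36,5),crop(s,300,170,36,5)]))
E
```

```text
[ WARN:0@0.641] global loadsave.cpp:275 findDecoder imread_('pics/t3.png'): can't open/read file: check file path/integrity
Traceback (most recent call last):
TypeError: 'NoneType' object is not subscriptable
```

```bash
cat > cans.py <<'E'
from h import *
T=np.array([.5125,.0892])
def cans(rgb):
    big=cv2.resize(rgb,None,fx=4,fy=4,interpolation=cv2.INTER_CUBIC); hsv=cv2.cvtColor(big,cv2.COLOR_RGB2HSV)
    m=((hsv[...,2]>185)&(hsv[...,1]<60)).astype(np.uint8)*255; q=np.zeros_like(m); q[624:848,1136:1376]=m[624:848,1136:1376]
    q=cv2.morphologyEx(q,cv2.MORPH_OPEN,np.ones((9,9)))
    for c in cv2.findContours(q,cv2.RETR_EXTERNAL,cv2.CHAIN_APPROX_NONE)[0]:
        if cv2.contourArea(c)<500: continue
        e,ax,_=cv2.fitEllipse(c); p=onplane('top',(np.array(e)+.5)/4-.5,.082); v=p-T
        print('can',p.round(4),'r',np.hypot(*v).round(4),'ang',np.degrees(np.arctan2(v[1],v[0])).round(0),'A',cv2.contourArea(c),'ax',(np.array(ax)/4).round(1))
E
python3 - <<'E'
from cans import *
im=imaging.camera('top'); s=imaging.camera('side'); cans(im)
cv2.imwrite('pics/c3.png',np.hstack([crop(im,314,186,36,5),crop(s,300,170,36,5)]))
print(proj('side',[[.4278,.3397,.11],[.4278,.3397,0]]))
E
```

```text
can [0.5029 0.0443] r 0.0459 ang -102.0 A 2677.0 ax [14.5 14.7]
can [0.5121 0.0903] r 0.0011 ang 110.0 A 2663.0 ax [14.4 14.7]
can [0.5226 0.1346] r 0.0465 ang 78.0 A 2677.0 ax [14.5 14.8]
can [0.5465 0.0587] r 0.0457 ang -42.0 A 2615.0 ax [14.3 14.5]
can [0.5573 0.1029] r 0.0469 ang 17.0 A 2664.5 ax [14.3 14.9]
[[279.98969786 145.54362186]
 [281.7949315  171.94155022]]
```

View pics/c3.png

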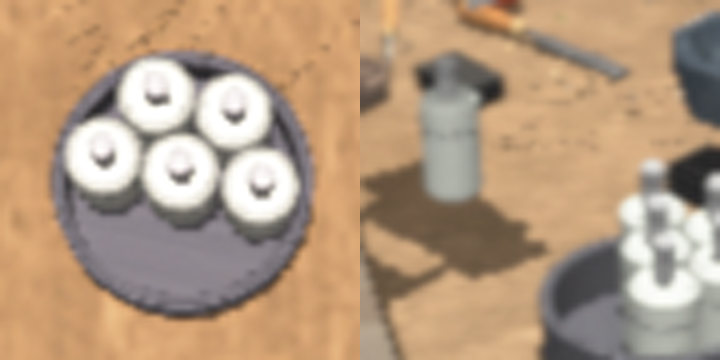

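The check shows can_5 standing in the middle at (0.512,0.090) with the other four undisturbed (r ≈ 46 mm, phi 168°). In the side view can_6's knob top is at about (282,145), against a predicted (280,145.5). On to can_6.

```bash
python3 -m handwheel '[[[-0.023,-0.001,0.01,-0.003],[0,0,0.03,0],[0,0,0.02,0],[0,0,0,0],[0,0,0,0]]]'; python3 go.py .4278 .3397 .106
```

```text
time_s: 6.6
ee_pos: [0.4317, 0.3365, 0.1305]
eef_rot: [-3.127, -0.002, -1.264]
force: [-0.0, 0.2, 0.6]
grip_width: 0.0597
6.6 [0.4317 0.3365 0.1305] [-3.1266e+00 -2.1000e-03 -1.2644e+00] q [ 0.6   0.38  1.64 -0.01  1.1   1.87] F [-0.   0.2  0.6] w 0.0597
tool shift [-0.0042  0.0031  0.0245] turn -0.0077 tilt [-3.1266e+00 -2.1000e-03]
```

```bash
python3 -m handwheel '[[[-0.004,0.003,0.012,-0.007],[0,0,0.01,0],[0,0,0,0]]]'; python3 -m handwheel '[[[0,0,0,0],[0,0,0,0],[0,0,0,0],[0,0,0,0]]]' 0 25; python3 go.py .4278 .3397 .106
```

```text
time_s: 6.9
ee_pos: [0.4288, 0.3396, 0.1091]
eef_rot: [-3.123, -0.001, -1.258]
force: [1.1, 1.0, -0.5]
grip_width: 0.0601
time_s: 7.3
ee_pos: [0.4291, 0.3398, 0.1099]
eef_rot: [-3.122, -0.001, -1.258]
force: [0.2, -1.0, 1.4]
grip_width: 0.0314
7.3 [0.4291 0.3398 0.1099] [-3.1222e+00 -1.0000e-03 -1.2578e+00] q [ 0.61  0.41  1.66 -0.01  1.06  1.87] F [ 0.2 -1.   1.4] w 0.0314
tool shift [-0.0003  0.0014  0.0039] turn -0.0011 tilt [-3.1222e+00 -1.0000e-03]
```

```bash
python3 -m handwheel '[[[0,0.001,0.003,-0.001],[0,0,0,0],[0,0,0,0],[0,0,0,0],[0,0,0,0]]]' 0 25; python3 go.py .4278 .3397 .106
```

```text
time_s: 7.8
ee_pos: [0.4281, 0.3396, 0.1068]
eef_rot: [-3.122, -0.001, -1.257]
force: [-0.2, 0.3, -0.7]
grip_width: 0.0154
7.8 [0.4281 0.3396 0.1068] [-3.1220e+00 -9.0000e-04 -1.2567e+00] q [ 0.61  0.41  1.67 -0.01  1.05  1.87] F [-0.2  0.3 -0.7] w 0.0154
tool shift [-0.0002  0.0003  0.0008] turn -0.0 tilt [-3.122e+00 -9.000e-04]
```

```bash
python3 -m handwheel '[[[0,0,-0.015,0],[0,0,-0.03,0],[0,0,-0.03,0],[0,0,0,0],[0,0,0,0]]]'; python3 go.py .4781 .1202 .19
```

```text
time_s: 8.3
ee_pos: [0.4259, 0.3385, 0.1824]
eef_rot: [-3.126, -0.002, -1.257]
force: [-0.0, 0.2, -2.9]
grip_width: 0.0155
8.3 [0.4259 0.3385 0.1824] [-3.1258e+00 -2.1000e-03 -1.2568e+00] q [ 0.61  0.32  1.6  -0.01  1.21  1.87] F [-0.   0.2 -2.9] w 0.0155
tool shift [ 0.2238  0.0176 -0.0074] turn -0.0001 tilt [-3.1258e+00 -2.1000e-03]
```

```bash
python3 -m handwheel '[[[0.03,0.003,-0.004,0],[0.045,0.004,0,0],[0.045,0.004,0,0],[0.045,0.004,0,0],[0.025,0.002,0,0],[0.01,0,0,0],[0,0,0,0],[0,0,0,0]]]'; python3 go.py .4781 .1202 .17
```

```text
time_s: 9.1
ee_pos: [0.4695, 0.1366, 0.1773]
eef_rot: [-3.138, -0.002, -1.255]
force: [-0.1, 0.1, -2.0]
grip_width: 0.0155
9.1 [0.4695 0.1366 0.1773] [-3.1381e+00 -1.8000e-03 -1.2547e+00] q [ 0.21  0.21  1.75 -0.    1.18  1.46] F [-0.1  0.1 -2. ] w 0.0155
tool shift [ 0.0182 -0.003   0.0074] turn 0.0019 tilt [-3.1381e+00 -1.8000e-03]
```

```bash
python3 -m handwheel '[[[0.018,-0.003,0,0.002],[0,0,0.005,0],[0,0,0,0]]]'; python3 go.py .4781 .1202 .155
```

```text
time_s: 9.4
ee_pos: [0.4772, 0.1237, 0.1711]
eef_rot: [-3.139, -0.001, -1.253]
force: [0.2, 0.7, -1.7]
grip_width: 0.0156
9.4 [0.4772 0.1237 0.1711] [-3.1395e+00 -1.0000e-03 -1.2529e+00] q [ 0.18  0.23  1.75 -0.    1.17  1.43] F [ 0.2  0.7 -1.7] w 0.0156
tool shift [0.0036 0.0003 0.0161] turn 0.0038 tilt [-3.1395e+00 -1.0000e-03]
```

```bash
python3 -m handwheel '[[[0.003,-0.001,0.007,0.004],[0,0,0.005,0],[0,0,0,0]]]'; python3 go.py .479 .1202 .135
```

```text
time_s: 9.7
ee_pos: [0.4784, 0.1231, 0.1575]
eef_rot: [-3.14, -0.001, -1.255]
force: [-0.6, -0.7, -0.9]
grip_width: 0.0152
9.7 [0.4784 0.1231 0.1575] [-3.1403e+00 -6.0000e-04 -1.2547e+00] q [ 0.18  0.24  1.76 -0.    1.14  1.43] F [-0.6 -0.7 -0.9] w 0.0152
tool shift [0.003  0.0004 0.0225] turn 0.002 tilt [-3.1403e+00 -6.0000e-04]
```

```bash
python3 -m handwheel '[[[0.004,0,0,0.002],[0,0,0,0]]]'; python3 go.py .479 .1202 .135
```

```text
time_s: 9.9
ee_pos: [0.4796, 0.1194, 0.1574]
eef_rot: [-3.141, -0.001, -1.256]
force: [0.7, -0.0, -1.5]
grip_width: 0.0152
9.9 [0.4796 0.1194 0.1574] [-3.1406e+00 -6.0000e-04 -1.2563e+00] q [ 0.17  0.24  1.76 -0.    1.14  1.43] F [ 0.7 -0.  -1.5] w 0.0152
tool shift [-0.0009  0.0003  0.0224] turn 0.0003 tilt [-3.1406e+00 -6.0000e-04]
```

```bash
python3 -m handwheel '[[[-0.001,0,0.012,0],[0,0,0.008,0],[0,0,0,0]]]'; python3 go.py .479 .1202 .1118
```

```text
time_s: 10.2
ee_pos: [0.4793, 0.1203, 0.1357]
eef_rot: [-3.14, -0.001, -1.257]
force: [0.2, -0.3, -1.6]
grip_width: 0.0152
10.2 [0.4793 0.1203 0.1357] [-3.1402e+00 -6.0000e-04 -1.2567e+00] q [ 0.17  0.27  1.78 -0.    1.09  1.43] F [ 0.2 -0.3 -1.6] w 0.0152
tool shift [0.     0.0003 0.0239] turn -0.0001 tilt [-3.1402e+00 -6.0000e-04]
```

```bash
python3 -m handwheel '[[[0,0,0.012,0],[0,0,0.008,0],[0,0,0,0]]]'; python3 go.py .479 .1202 .1118
```

```text
time_s: 10.5
ee_pos: [0.4791, 0.1203, 0.1135]
eef_rot: [-3.141, -0.0, -1.257]
force: [-0.3, 0.2, -1.6]
grip_width: 0.0157
10.5 [0.4791 0.1203 0.1135] [-3.1409e+00 -5.0000e-04 -1.2567e+00] q [ 0.17  0.3   1.8  -0.    1.04  1.43] F [-0.3  0.2 -1.6] w 0.0157
tool shift [0.0001 0.0001 0.0017] turn -0.0001 tilt [-3.1409e+00 -5.0000e-04]
```

```bash
python3 -m handwheel '[[[0,0,0.0013,0],[0,0,0,0]]]'; python3 -m handwheel '[[[0,0,0,0],[0,0,0,0],[0,0,0,0]]]' 0.036; python3 -m handwheel '[[[0,0,-0.02,0],[0,0,-0.035,0],[0,0,-0.035,0],[0,0,0,0]]]';python3 go.py .4599 -.2578 .2
```

```text
time_s: 10.7
ee_pos: [0.4792, 0.1203, 0.1122]
eef_rot: [-3.141, -0.0, -1.257]
force: [-0.2, 0.4, -1.2]
grip_width: 0.0154
time_s: 11.0
ee_pos: [0.4798, 0.1204, 0.1131]
eef_rot: [-3.139, -0.001, -1.257]
force: [0.3, -1.3, -0.5]
grip_width: 0.0347
time_s: 11.4
ee_pos: [0.4793, 0.1203, 0.2063]
eef_rot: [-3.14, -0.001, -1.257]
force: [1.1, 0.7, -0.4]
grip_width: 0.0358
11.4 [0.4793 0.1203 0.2063] [-3.1399e+00 -6.0000e-04 -1.2568e+00] q [ 0.17  0.19  1.7  -0.    1.25  1.43] F [ 1.1  0.7 -0.4] w 0.0358
tool shift [0.3537 0.1352 0.0063] turn -0.0002 tilt [-3.1399e+00 -6.0000e-04]
```

```bash
python3 -m handwheel '[[[0.03,0.011,0,0],[0.044,0.017,0,0],[0.044,0.017,0,0],[0.044,0.017,0,0],[0.044,0.017,0,0],[0.044,0.017,0,0],[0.044,0.017,0,0],[0.02,0.008,0,0],[0,0,0,0],[0,0,0,0]]]' 0.06; python3 go.py .4599 -.2578 .13; python3 - <<'E'
from cans import *
im=imaging.camera('top'); s=imaging.camera('side'); cans(im)
cv2.imwrite('pics/c4.png',np.hstack([crop(im,314,186,36,5),crop(s,335,240,60,3)]))
print(proj('side',[[.4599,-.2578,.11],[.4599,-.2578,0]]))
E
```

```text
time_s: 12.4
ee_pos: [0.4588, -0.2274, 0.2016]
eef_rot: [-3.14, 0.001, -1.255]
force: [0.2, -0.2, -0.3]
grip_width: 0.0598
12.4 [ 0.4588 -0.2274  0.2016] [-3.1400e+00  1.4000e-03 -1.2545e+00] q [-0.53  0.24  1.66  0.    1.25  0.72] F [ 0.2 -0.2 -0.3] w 0.0598
tool shift [0.0293 0.0085 0.0715] turn 0.0021 tilt [-3.14e+00  1.40e-03]
can [0.5029 0.0444] r 0.0459 ang -102.0 A 2687.0 ax [14.5 14.8]
can [0.4944 0.1052] r 0.0242 ang 139.0 A 5425.0 ax [14.6 34.4]
can [0.5226 0.1347] r 0.0466 ang 77.0 A 2676.0 ax [14.4 14.8]
can [0.5465 0.0588] r 0.0456 ang -42.0 A 2620.0 ax [14.4 14.5]
can [0.5573 0.1029] r 0.0469 ang 17.0 A 2669.0 ax [14.4 14.9]
[[343.41653416 248.17497133]
 [342.25797425 280.59070844]]
```

View pics/c4.png

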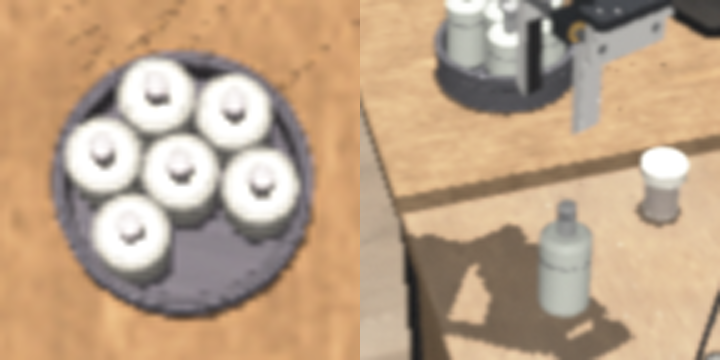

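can_6 stands in its place at about (0.477,0.120). The last gap at 198° is open, and can_7's knob top at (344,248) matches its prediction. Next I'll grasp can_7.

```bash
python3 -m handwheel '[[[0.029,0.008,0.02,0.002],[0,0,0.03,0],[0,0,0.02,0],[0,0,0,0],[0,0,0,0]]]'; python3 go.py .4599 -.2578 .107
```

```text
time_s: 13.0
ee_pos: [0.4632, -0.252, 0.1315]
eef_rot: [-3.137, -0.001, -1.247]
force: [-0.3, -0.9, 0.6]
grip_width: 0.0599
13.0 [ 0.4632 -0.252   0.1315] [-3.1373e+00 -1.2000e-03 -1.2466e+00] q [-0.57  0.34  1.69  0.    1.1   0.68] F [-0.3 -0.9  0.6] w 0.0599
tool shift [0.0045 0.0051 0.0245] turn 0.01 tilt [-3.1373e+00 -1.2000e-03]
```

```bash
python3 -m handwheel '[[[0.004,0.005,0.012,0.01],[0,0,0.01,0],[0,0,0,0]]]'; python3 go.py .4599 -.2578 .107
```

```text
time_s: 13.3
ee_pos: [0.4607, -0.2571, 0.1102]
eef_rot: [-3.135, -0.004, -1.256]
force: [0.1, 0.2, -0.9]
grip_width: 0.06
13.3 [ 0.4607 -0.2571  0.1102] [-3.135  -0.0039 -1.2557] q [-0.58  0.37  1.71  0.    1.05  0.67] F [ 0.1  0.2 -0.9] w 0.06
tool shift [0.0004 0.001  0.0032] turn 0.0009 tilt [-3.135  -0.0039]
```

```bash
python3 -m handwheel '[[[0,0.001,0.003,0],[0,0,0,0],[0,0,0,0],[0,0,0,0],[0,0,0,0],[0,0,0,0],[0,0,0,0],[0,0,0,0]]]' 0 25; python3 go.py .4599 -.2578 .107;  python3 -m handwheel '[[[0,0,-0.015,0],[0,0,-0.03,0],[0,0,-0.03,0],[0,0,0,0],[0,0,0,0]]]'; python3 go.py .4695 .0745 .185
```

```text
time_s: 14.1
ee_pos: [0.4601, -0.2577, 0.108]
eef_rot: [-3.134, -0.005, -1.256]
force: [0.1, 0.4, -0.9]
grip_width: 0.0158
14.1 [ 0.4601 -0.2577  0.108 ] [-3.134 -0.005 -1.256] q [-0.58  0.37  1.71  0.    1.05  0.67] F [ 0.1  0.4 -0.9] w 0.0158
tool shift [0.     0.0002 0.001 ] turn 0.0006 tilt [-3.134 -0.005]
time_s: 14.6
ee_pos: [0.4587, -0.2571, 0.1841]
eef_rot: [-3.136, -0.003, -1.256]
force: [0.9, -1.1, -1.3]
grip_width: 0.0155
14.6 [ 0.4587 -0.2571  0.1841] [-3.1361e+00 -2.5000e-03 -1.2560e+00] q [-0.58  0.28  1.64  0.    1.21  0.67] F [ 0.9 -1.1 -1.3] w 0.0155
tool shift [-0.3119 -0.113  -0.0011] turn 0.0007 tilt [-3.1361e+00 -2.5000e-03]
```

```bash
python3 -m handwheel '[[[-0.03,-0.004,0,0],[-0.046,-0.007,0,0],[-0.046,-0.007,0,0],[-0.046,-0.007,0,0],[-0.046,-0.007,0,0],[-0.046,-0.007,0,0],[-0.025,-0.004,0,0],[0,0,0,0],[0,0,0,0]]]'; python3 go.py .4695 .0745 .17
```

```text
time_s: 15.5
ee_pos: [0.4052, 0.0372, 0.1745]
eef_rot: [3.137, 0.004, -1.258]
force: [-0.4, -0.5, -2.6]
grip_width: 0.0154
15.5 [0.4052 0.0372 0.1745] [ 3.1367  0.0035 -1.2577] q [0.   0.03 1.95 0.   1.16 1.26] F [-0.4 -0.5 -2.6] w 0.0154
tool shift [-0.0156 -0.0726  0.0042] turn -0.0011 tilt [3.1367 0.0035]
```

```bash
python3 -m handwheel '[[[-0.006,-0.025,0,0],[-0.007,-0.028,0,0],[-0.003,-0.012,0,0],[0,0,0,0],[0,0,0,0]]]'; python3 go.py .4695 .0745 .155
```

```text
time_s: 16.0
ee_pos: [0.4639, 0.0688, 0.1711]
eef_rot: [3.132, 0.004, -1.263]
force: [-0.1, -0.1, -1.1]
grip_width: 0.0153
16.0 [0.4639 0.0688 0.1711] [ 3.1321  0.004  -1.263 ] q [0.07 0.18 1.8  0.   1.17 1.33] F [-0.1 -0.1 -1.1] w 0.0153
tool shift [-0.0037 -0.0072  0.016 ] turn -0.0063 tilt [3.1321 0.004 ]
```

```bash
python3 -m handwheel '[[[-0.004,-0.008,0.008,-0.006],[0,0,0.005,0],[0,0,0,0]]]'; python3 go.py .4703 .0747 .135
```

```text
time_s: 16.3
ee_pos: [0.4697, 0.0738, 0.1564]
eef_rot: [3.131, 0.004, -1.258]
force: [-0.2, 0.2, -0.8]
grip_width: 0.0158
16.3 [0.4697 0.0738 0.1564] [ 3.1312  0.0041 -1.2585] q [0.08 0.21 1.8  0.   1.14 1.34] F [-0.2  0.2 -0.8] w 0.0158
tool shift [-0.0006 -0.001   0.0214] turn -0.0018 tilt [3.1312 0.0041]
```

```bash
python3 -m handwheel '[[[-0.001,-0.001,0.008,-0.002],[0,0,0.005,0],[0,0,0,0]]]'; python3 go.py .4703 .0747 .129
```

```text
time_s: 16.6
ee_pos: [0.4699, 0.075, 0.1422]
eef_rot: [3.131, 0.004, -1.256]
force: [0.7, 0.3, -1.6]
grip_width: 0.0152
16.6 [0.4699 0.075  0.1422] [ 3.1315  0.0041 -1.2565] q [0.08 0.23 1.81 0.   1.11 1.34] F [ 0.7  0.3 -1.6] w 0.0152
tool shift [ 0.0004 -0.0004  0.0132] turn 0.0002 tilt [3.1315 0.0041]
```

```bash
python3 -m handwheel '[[[0,0,0.008,0],[0,0,0.004,0],[0,0,0,0]]]'; python3 go.py .4703 .0747 .113; python3 -m handwheel '[[[0,0,0.008,0],[0,0,0.004,0],[0,0,0,0]]]'; python3 go.py .4703 .0747 .113
```

```text
time_s: 16.9
ee_pos: [0.4699, 0.075, 0.1293]
eef_rot: [3.132, 0.004, -1.256]
force: [0.8, 0.7, -0.8]
grip_width: 0.0156
16.9 [0.4699 0.075  0.1293] [ 3.132   0.004  -1.2564] q [0.08 0.25 1.82 0.   1.08 1.34] F [ 0.8  0.7 -0.8] w 0.0156
tool shift [ 0.0005 -0.0005  0.0163] turn 0.0002 tilt [3.132 0.004]
time_s: 17.2
ee_pos: [0.4698, 0.075, 0.1163]
eef_rot: [3.132, 0.004, -1.256]
force: [1.5, -0.4, -1.7]
grip_width: 0.0154
17.2 [0.4698 0.075  0.1163] [ 3.1323  0.0039 -1.2564] q [0.08 0.27 1.84 0.   1.05 1.34] F [ 1.5 -0.4 -1.7] w 0.0154
tool shift [ 0.0005 -0.0004  0.0033] turn 0.0002 tilt [3.1323 0.0039]
```

```bash
python3 -m handwheel '[[[0,0,0.003,0],[0,0,0,0]]]'; python3 -m handwheel '[[[0,0,0,0],[0,0,0,0],[0,0,0,0],[0,0,0,0]]]' 0.036; python3 -m handwheel '[[[0,0,-0.02,0],[0,0,-0.035,0],[0,0,-0.035,0],[0.02,0.01,-0.01,0],[0.04,0.02,0,0],[0.04,0.02,0,0],[0.04,0.02,0,0],[0.03,0.015,0,0],[0,0,0,0],[0,0,0,0]]]'; python3 - <<'E'
from cans import *
say(); im=imaging.camera('top'); s=imaging.camera('side'); cans(im)
cv2.imwrite('pics/c5.png',np.hstack([crop(im,314,186,36,5),crop(s,325,185,36,5)])); cv2.imwrite('pics/top5.png',im[:,:,::-1])
E
```

```text
time_s: 17.4
ee_pos: [0.47, 0.075, 0.1133]
eef_rot: [3.133, 0.004, -1.256]
force: [0.9, 0.5, -1.4]
grip_width: 0.0156
time_s: 17.8
ee_pos: [0.47, 0.075, 0.1135]
eef_rot: [3.133, 0.004, -1.256]
force: [-0.3, 0.5, -0.0]
grip_width: 0.0358
time_s: 18.8
ee_pos: [0.4411, -0.1195, 0.2189]
eef_rot: [3.133, 0.002, -1.254]
force: [-0.5, 0.8, -0.1]
grip_width: 0.0362
18.8 [ 0.4411 -0.1195  0.2189] [ 3.1335e+00  2.0000e-03 -1.2543e+00] q [-0.34  0.1   1.77 -0.    1.28  0.91] F [-0.5  0.8 -0.1] w 0.0362
can [0.5029 0.0443] r 0.0459 ang -102.0 A 2683.0 ax [14.5 14.8]
can [0.4854 0.0949] r 0.0277 ang 168.0 A 8155.0 ax [28.5 28.6]
can [0.5226 0.1347] r 0.0466 ang 77.0 A 2677.0 ax [14.4 14.8]
can [0.5465 0.0588] r 0.0456 ang -42.0 A 2621.0 ax [14.4 14.6]
can [0.5573 0.1029] r 0.0468 ang 17.0 A 2670.0 ax [14.4 14.9]
```

View pics/c5.png

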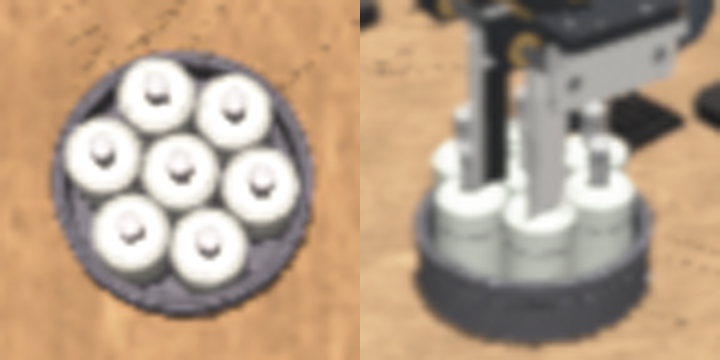

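All seven stand in the hex pattern in the top view. The gripper hides part of the side view, so I'll back off and take one last look.

```bash
python3 -m handwheel '[[[0.03,0.015,-0.01,0],[0.04,0.02,-0.01,0],[0.04,0.02,-0.01,0],[0.04,0.02,-0.01,0],[0.03,0.01,0,0],[0,0,0,0],[0,0,0,0],[0,0,0,0]]]'; python3 - <<'E'
from cans import *
say(); s=imaging.camera('side')
a=crop(s,325,185,30,6); b=cv2.resize(s[100:320,180:460,::-1],None,fx=360/220,fy=360/220)[:, :430]
cv2.imwrite('pics/c6.png',np.hstack([a,b]))
E
```

```text
time_s: 19.7
ee_pos: [0.4212, -0.3144, 0.2601]
eef_rot: [3.133, 0.003, -1.237]
force: [0.5, -0.9, -0.1]
grip_width: 0.0358
19.7 [ 0.4212 -0.3144  0.2601] [ 3.1333  0.0033 -1.2372] q [-0.71  0.22  1.53 -0.01  1.39  0.53] F [ 0.5 -0.9 -0.1] w 0.0358
```

View pics/c6.png

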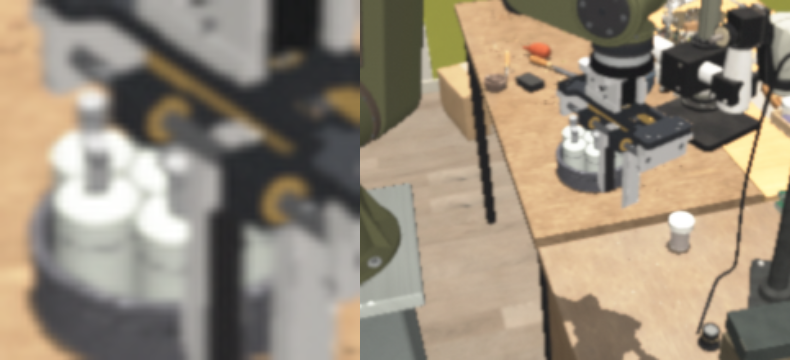

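The gripper still hides the right half of the tin in this view, but the visible canisters stand level and the jar, loupe and block are in place. The unobstructed top view showed all seven seated, so I'm handing in.

```bash
python3 -c "
from station import ctrl; print(ctrl.hand_in())"
```

```text
the job is handed in; nothing more can be done
None
```

All seven canisters are in the tin, one in the middle and six round it, and the job was handed in at about 20 s of robot time. I moved the astray canister (can_5) to the middle first, then put can_6 (from the bench) and can_7 (from the side cabinet) in the two free wall places.

**Top view after the last release:** it showed the full ring. The four original wall canisters were unmoved to within measuring error (46–47 mm from the axis). Can_5, can_6 and can_7 appeared as one merged blob, whose centre lies where it should.

**Heights and forces:** can_6 and can_7 were released within about 0.5 mm of floor height, with no more than about 3 N read at the wrist.

**What I could not fully check:**
- **Side view:** in both last looks the gripper hid part of the tin, so the side view confirms only some of the canisters standing level.
- **Tilt:** the tool tilted by about 1° while carrying can_6 and can_7. I allowed for it when placing them, and both looked upright from above once released.
- **Other things on the benches:** the jar, loupe and bench block looked untouched. I did not measure them again, nor check the mortar.

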